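Lock the wire spool of the selected stitching head

TASK

The selector lever at the back of the stitcher's deck leans over the colour, blue or yellow, of the stitching head that is in use. Pick up the locking plate and fit it on the wire spool of that head: over the spindle, with the red drive pin in the plate's pin hole, lying fully down and flat on the spool's coloured top, and let go of it. Do not put it on the other head's spindle, do not touch the selector, and leave the loose things around (bottle, empty spool, wrench, screwdriver) where they are.

Things in the scene. Friction and masses are not known exactly. Their poses are not given: they have to be found in the camera images.
- plate_boss (a point): Locking plate, loose, 0.3 to 0.55 kg, flat on the deck: aluminium, 130 (x) x 90 (y) x 8 mm, with a black square boss on top, 44 x 44 mm (flats square to x and y), 46 mm tall, to grip by. A 28 mm bore runs through boss and plate. This point: boss centre on the bore axis, 31 mm above the underside, z up. Seated, it is 31 mm above the seat point, x along the seat's x.
- plate_pin_hole (a point): Mouth of the plate's 18 mm through hole for the pin, on the underside, 42 mm from the bore axis along the plate's +x, at the end with a red stripe. Seated, it lies on the pin's foot; the pin then stands 6 mm proud of the plate.
- blue_seat (a point): blue head (fixed, left or right): blue base 150 x 150 x 15 mm, wire spool 130 mm in diameter with blue top flange. This point: centre of the flange's upper face, on the spindle axis, 85 mm above the deck, z up; the plate's underside seats here. The steel spindle, 24 mm in diameter, coned to 12 mm at the tip, rises 40 mm above it.
- blue_pin (a point): Foot of the blue head's red drive pin, on the flange's upper face, 42 mm from the spindle axis along blue_seat's +x. Pin 12 mm in diameter, coned tip, 14 mm tall.
- yellow_seat (a point): yellow head (fixed, left or right): yellow base 150 x 150 x 15 mm, wire spool 130 mm in diameter with yellow top flange. This point: centre of the flange's upper face, on the spindle axis, 85 mm above the deck, z up; the plate's underside seats here. The steel spindle, 24 mm in diameter, coned to 12 mm at the tip, rises 40 mm above it.
- yellow_pin (a point): Foot of the yellow head's red drive pin, on the flange's upper face, 42 mm from the spindle axis along yellow_seat's +x. Pin 12 mm in diameter, coned tip, 14 mm tall.
- selector_box: Fixed white selector box, 80 mm (x) x 170 mm (y) x 45 mm tall, with a blue patch on top of its +y half and a yellow patch on its -y half; origin at the centre of its underside. It carries the selector lever, pivoted at its centre 60 mm above the deck. Not to be touched.
- selector (a joint): Angle of the selector lever (steel rod with black ball, about 105 mm long) from upright: positive leans over the blue patch (blue head in use), negative over the yellow patch (yellow head in use). Top-heavy and free, it lies at one of its stops, about +0.75 or -0.75 rad (it drops there within the first second).
- oil_bottle: white plastic oil bottle with red cap, 56 mm diameter, 140 mm tall, stands upright; origin at the centre of its underside. Bystander.
- empty_spool: empty black plastic spool, 100 mm diameter, 70 mm tall, stands on its flange; origin at the centre of its underside. Bystander.
- wrench: steel wrench, 180 mm, lying flat along its x axis; origin on its underside. Bystander.
- screwdriver: screwdriver, 190 mm, lying along its x axis; origin on its underside. Bystander.
Mind the look-alikes: they are no part of the job. What is shaped like the part that bears blue_seat but brown is not meant. What is shaped like the part that bears plate_boss but pink is not meant.

How it is judged:
By the outcome, as a careful person would: the job done as asked, in the order asked, and still so for the second after the job is handed in, with the robot touching nothing.
It also fails if it takes over 43 s, if anything falls off the work surface, if the arm or the gripper's body presses on something with over 40 N, if the wrist force passes 120 N, or if a joint passes its speed limit or range.

ROBOT

A 7-joint arm with a two-finger parallel gripper is mounted at the origin on the work surface. World frame = base frame: x ahead of the robot, y to its left, z up, the work surface at z = 0. Lengths are in mm, angles in rad, forces in N, time in s.
With the tool pointing down it reaches from about 425 to 875 mm from the base axis. Payload 4.7 kg.
Tool frame: the origin (TCP) lies at the very end of the fingers, on their centre line; the grasp point (between the pads) lies 19 mm behind it; z points along the fingers, y is the line along which they close (so a half turn about z gives the same grasp; the last joint's range is limited). The gripper opens to 87 mm and grips with 3 to 60 N. Pads are 19 mm wide; open, the fingers measure 117 mm over their backs; the gripper's body (75 mm by 190 mm) begins 51 mm behind the grasp point.
Start: joints at [1.308, 0.321, -0.07, 1.45, 0.023, 1.371, -0.057], TCP at [177.61, -625.284, 222.587] pointing down, gripper open.
Joint ranges: [-2.86, 2.86], [-0.3, 2.09], [-1.38, 1.24], [0.06, 2.45], [-1.56, 4.7], [0.09, 2.05], [-2.69, 2.69]. Speed limits (rad/s): [2.57, 2.57, 3.14, 3.14, 3.14, 3.14, 3.14].

INTERFACE

Orientations are given as a unit quaternion [x, y, z, w].
In Python, from station import manip gives the robot as it stands.
- The arm moves only by the tool arm_command, never from a script. Its argument "moves" is text: rows parted by semicolons, each of 7 numbers parted by spaces: the gripper command: -1 is shut, 1 is fully open, values between are in proportion, then the shift along the tool's x, y, z in m, then the turn, a rotation vector about the tool's x, y, z in rad. A call has 1 to 12 rows; each row is the pose to reach, as a shift and turn from the pose commanded when the call began, along the tool's axes at that moment; what a row does not reach only later rows make up. A row lasts 1/10 s, in which the tool goes at most 50 mm and 8.59 degrees, less where a joint would pass 70% of its speed; a pose out of reach is approached as far as the arm can. A call with a gripper value outside its range is refused whole. The fingers move at their own pace and stop on an object; "grip_force" is the grip in N (left out, the last holds). Time passes only in rows, so rows that repeat a pose let the fingers close. It gives the time, the measured TCP pose, the force, the opening and the grip force at its end, in the units of the state.
- manip.get_state(): the state, without advancing time (a new reading comes with each control period).
- manip.snapshot(name): name is "side" or "top"; returns the picture (480x640x3 uint8, red, green, blue); there is no depth.
- manip.camera_model(name): a dict with "vertical_fov" (degrees; the focal length in pixels is half the picture's height over the tangent of half this angle, whatever the lens; pixels are square), "cx", "cy" (the principal point, pixels), "xyz" and "attitude" of the camera in the world. Camera axes: x right, y down, z forward; pixel columns grow to the right and rows downward; lengths in mm; the calibration is good to about 2 mm. A picture is of the moment at which its call begins. camera_model takes no time and is no camera call.
- manip.close_job(): hands the job in; it is judged then, once.
The state is a dict: "clock": time; "q": joint angles; "dq": joint speeds; "effort": joint torques, N m; "ee_pos": TCP position; "orientation": TCP orientation; "wrist_force": force on the tool from outside, world axes, zero at the start; "ft_torque": the same for the moment, N m; "width": opening from 0.0 (shut) to 1.0 (fully open); "gripper_force": force on a finger pad.
Only numpy, scipy, OpenCV 4.12 (cv2) and the standard library are available. Lean on these libraries where they do the work, as an engineer would, in place of code of your own. Each camera call takes 0.05 s, during which the arm holds its last target. There are 200 camera calls.

## Working session

There is one attempt and no reset: what is moved stays moved. The work goes in short steps, Python scripts to look and compute and a tool call to move; the robot and the scene stay as the last step left them, time stands still between calls to the robot, and variables do not carry over. Pictures are saved under pics/ and viewed, at most 10 in all, crops included, and the job is handed in when it is done.

Besides the shell and the picture viewer there is one more tool, called after ">>>" in YAML: its name, and indented under it one key for each argument. arm_command: Moves the arm, as the interface text tells. Its arguments: {"type":"object","properties":{"moves":{"type":"string"},"grip_force":{"type":"number"}},"required":["moves"]}

```bash
mkdir -p pics
python3 - <<'E'
from station import manip
import cv2
for n in("top","side"):
    cv2.imwrite(f"pics/{n}0.png",manip.snapshot(n)[:,:,::-1]); print(n,manip.camera_model(n))
s=manip.get_state();print(s)
E
```

```text
top {'vertical_fov': 48.06929455526591, 'cx': 310.8536343513965, 'cy': 240.3805033954396, 'xyz': array([ 429.51316096,   39.02230453, 1549.92865553]), 'attitude': array([ 0.71621979, -0.6973137 ,  0.0213566 , -0.01807519])}
side {'vertical_fov': 54.26697321454134, 'cx': 322.8699638424647, 'cy': 241.52511249107377, 'xyz': array([ 44.07547442, 635.93157284, 995.04745353]), 'attitude': array([-0.29526864,  0.89355702, -0.31900086,  0.11229751])}
{'clock': 0.1, 'q': array([ 1.30811483,  0.32176933, -0.07007166,  1.45159038,  0.0226495 ,
        1.37080418, -0.05690221]), 'dq': array([ 0.00082096, -0.00303599, -0.00076567, -0.00250607,  0.00012508,
       -0.00055174, -0.00120499]), 'effort': array([-3.02455519e-04, -4.92569160e+01, -4.06231899e-01, -3.13397920e+01,
       -6.45888364e-02,  3.95369763e-02,  3.08952770e-05]), 'ee_pos': array([ 177.40664552, -624.78618968,  221.53875344]), 'orientation': array([ 9.90437227e-01,  1.37961236e-01, -1.95921037e-04, -8.70862827e-04]), 'wrist_force': array([-0.22836559,  0.08412233,  0.61579995]), 'ft_torque': array([-0.0269976 , -0.0012676 ,  0.02229778]), 'gripper_force': 0.0, 'width': 1.0022806749324726}
```

View pics/top0.png

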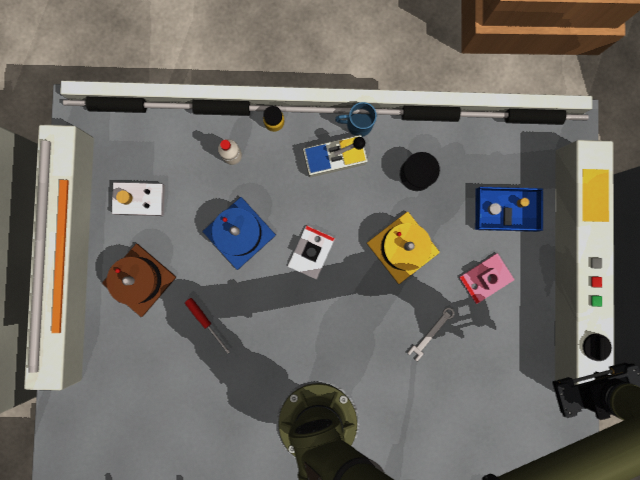

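View pics/side0.png

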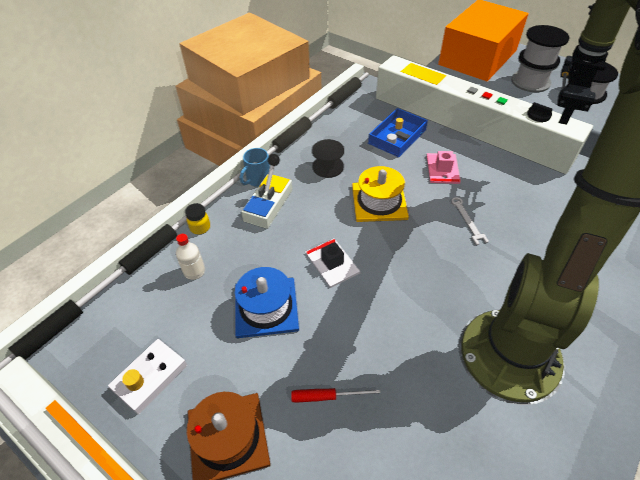

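The plate candidates are the white plate with the black boss (top 312,253) and the pink look-alike (490,278). The heads are blue (235,230), yellow (405,245) and the brown look-alike (128,280). The white plate fits the description. The selector ball is at (359,143), which looks like the yellow side, but I'll recheck once it has settled.

```bash
cat > h.py <<'E'
import numpy as np,cv2
from scipy.spatial.transform import Rotation as R
from station import manip
def cam(n):
    c=manip.camera_model(n);return c,240/np.tan(np.radians(c["vertical_fov"]/2)),R.from_quat(c["attitude"]).as_matrix()
def bp(n,u,v,z):
    c,f,M=cam(n);d=M@np.array([(u-c["cx"])/f,(v-c["cy"])/f,1]);return c["xyz"]+d*(z-c["xyz"][2])/d[2]
def proj(n,p):
    c,f,M=cam(n);q=M.T@(np.array(p,float)-c["xyz"]);return q[:2]/q[2]*f+[c["cx"],c["cy"]]
E
python3 - <<'E'
from h import *
print(bp("top",312,253,54),bp("top",408,245,125),bp("top",235,230,125),bp("top",396,231,99))
print(bp("side",333,248,54),bp("side",383,171,125))
im=cv2.imread("pics/top0.png")
cv2.imwrite("pics/c1.png",cv2.resize(im[130:285,285:455],None,fx=3.8,fy=3.8,interpolation=cv2.INTER_CUBIC))
E
```

```text
[478.0735546   29.06884306  54.        ] [ 503.81039301 -224.51729544  125.        ] [531.30663807 235.34745789 125.        ] [ 542.20382873 -196.21625505   99.        ]
[484.80207838  23.12993523  54.        ] [ 500.27464349 -230.78567297  125.        ]
```

View pics/c1.png

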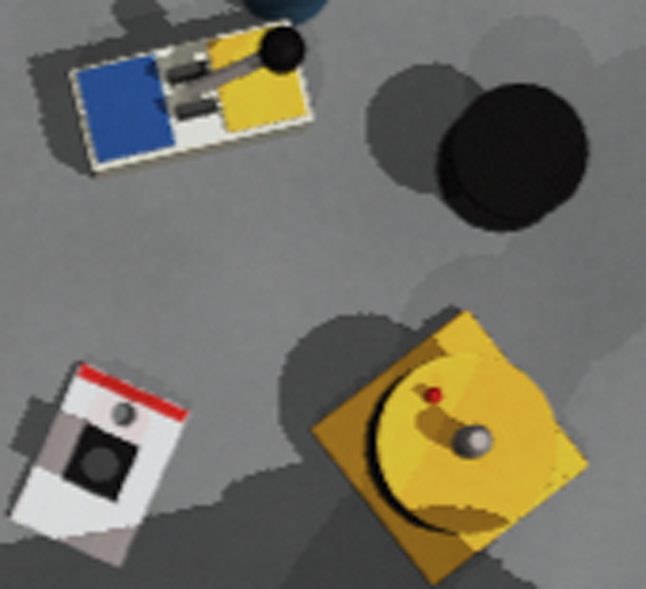

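The crop shows the white plate with its red stripe at its upper-right end, its boss at top px (311.6,251.8) and its hole at (317.4,238.7). The yellow spindle tip is at (410.8,245.8) and its pin at (399.2,233.9). The lever leans over yellow.

Run:
```python
from h import *
b=bp("top",311.6,251.8,54);h=bp("top",317.4,238.7,8);s=bp("top",410.8,245.8,125);p=bp("top",399.2,233.9,99)
for a,c in((b,h),(s,p)): d=(c-a)[:2];print(a,c,np.hypot(*d),np.degrees(np.arctan2(d[1],d[0])))
im=cv2.imread("pics/side0.png")
a=cv2.resize(im[150:225,345:415],None,fx=5,fy=5,interpolation=cv2.INTER_CUBIC);c=cv2.resize(im[225:300,295:365],None,fx=5,fy=5,interpolation=cv2.INTER_CUBIC)
cv2.imwrite("pics/c2.png",np.hstack([a,c]))
# plate long edges angle from top
im=cv2.imread("pics/top0.png")
```

```text
[481.38030839  30.26913834  54.        ] [521.02268498  14.35532449   8.        ] 42.71729734778241 -21.872223859788722
[ 501.88550856 -231.98559509  125.        ] [ 534.57574212 -205.01472833   99.        ] 42.380172531993914 39.524116368089295
```

View pics/c2.png

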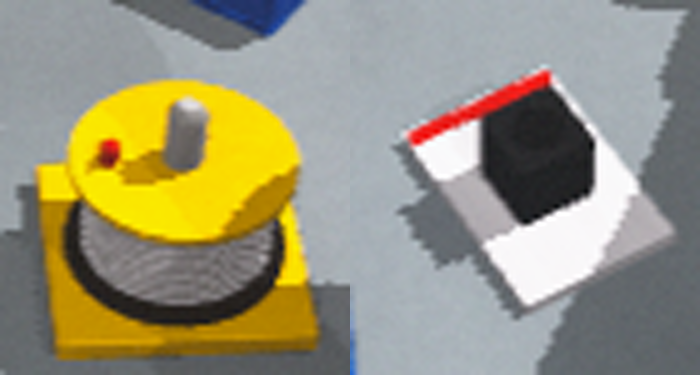

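```bash
cat >> h.py <<'E'
def rel(p,yaw,base=None):
    """shift (m, tool axes) and z-turn to reach TCP p (mm), tool x at world yaw (deg), tool down"""
    s=manip.get_state(); Rm=R.from_quat(s["orientation"]); 
    T=R.from_euler("z",yaw,degrees=True)*R.from_euler("x",180,degrees=True)
    print("t",s["clock"],"pos",s["ee_pos"].round(1),"q",s["q"].round(2),"F",s["wrist_force"].round(1),"w",round(s["width"],3),
     "\n shift",(Rm.inv().apply(np.array(p)-s["ee_pos"])/1000).round(4),"turn",(Rm.inv()*T).as_rotvec().round(4))
E
python3 - <<'E'
from h import *
def tri(ut,us):
    A=[];b=[]
    for n,u in(("top",ut),("side",us)):
        c,f,M=cam(n);d=M@np.array([(u[0]-c["cx"])/f,(u[1]-c["cy"])/f,1]);d/=np.linalg.norm(d);P=np.eye(3)-np.outer(d,d);A.append(P);b.append(P@c["xyz"])
    return np.linalg.solve(sum(A),sum(b))
print(bp("side",332,250,54),bp("side",382.4,171.0,125),tri((311.6,251.8),(332,250)),tri((410.8,245.8),(382.4,171)))
# plate yaw from crop corners
k=lambda u,v:bp("top",285+u/3.8,130+v/3.8,8)
c=[k(82,362),k(188,412),k(122,567),k(10,517)]
for i,j in((3,0),(2,1)): d=c[j]-c[i];print(np.linalg.norm(d),np.degrees(np.arctan2(d[1],d[0])))
print(sum(c)/4)
rel([450,-330,250],-22.5);rel([481,29,200],-22.5)
E
```

```text
[483.00060002  29.9673245   54.        ] [ 501.60316435 -229.81905618  125.        ] [481.81461732  30.60616803  55.4872213 ] [ 502.36039636 -232.16662598  122.88199383]
129.0202529793648 -23.29735933302496
127.03751773158511 -21.62525326650232
[481.85121266  30.37256596   8.        ]
t 0.1 pos [ 177.4 -624.8  221.5] q [ 1.31  0.32 -0.07  1.45  0.02  1.37 -0.06] F [-0.2  0.1  0.6] w 1.002 
 shift [ 0.3428 -0.2091 -0.0281] turn [-0.0017  0.0007  0.6695]
t 0.1 pos [ 177.4 -624.8  221.5] q [ 1.31  0.32 -0.07  1.45  0.02  1.37 -0.06] F [-0.2  0.1  0.6] w 1.002 
 shift [ 0.4707 -0.5459  0.0224] turn [-0.0017  0.0007  0.6695]
```

>>> arm_command:
  moves: "1 0.05 -0.03 -0.005 0 0 0; 1 0.1 -0.06 -0.01 0 0 0; 1 0.15 -0.09 -0.015 0 0 0.1; 1 0.2 -0.12 -0.02 0 0 0.2; 1 0.25 -0.15 -0.025 0 0 0.3; 1 0.3 -0.18 -0.028 0 0 0.4; 1 0.343 -0.209 -0.028 0 0 0.5; 1 0.36 -0.25 -0.02 0 0 0.6; 1 0.38 -0.3 -0.01 0 0 0.67; 1 0.4 -0.345 0 0 0 0.67; 1 0.42 -0.39 0.01 0 0 0.67; 1 0.435 -0.435 0.02 0 0 0.67"
  grip_force: 30

```text
clock: 1.3
ee_pos: [472.7, -129.3, 210.8]
orientation: [0.981, -0.195, 0.0, 0.0]
wrist_force: [1.2, 0.0, 0.1]
width: 1.001
gripper_force: 0.0
```

Run:
```python
from h import *
rel([482,30.3,120],-22.4)
cv2.imwrite("pics/top1.png",manip.snapshot("top")[100:320,180:460,::-1].repeat(2,0).repeat(2,1))
```

```text
t 1.3 pos [ 472.7 -129.3  210.8] q [ 0.68  0.   -0.46  1.84  0.    1.3  -1.75] F [1.2 0.  0.1] w 1.001 
 shift [-0.0525 -0.1511  0.0907] turn [ 0.0001 -0.0002 -0.002 ]
```

View pics/top1.png

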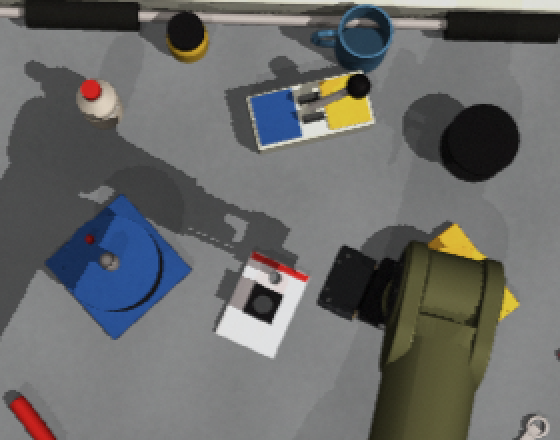

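At 1.3 s the lever has settled with its ball over yellow (px 359,142), so the yellow head is in use. The plate hasn't moved, and I'm going above it.

>>> arm_command:
  moves: "1 -0.017 -0.05 0.02 0 0 0; 1 -0.034 -0.1 0.045 0 0 0; 1 -0.0525 -0.151 0.09 0 0 0; 1 -0.0525 -0.151 0.09 0 0 0; 1 -0.0525 -0.151 0.09 0 0 0; 1 -0.0525 -0.151 0.09 0 0 0"

```text
clock: 1.95
ee_pos: [481.4, 28.1, 120.8]
orientation: [0.981, -0.195, -0.001, 0.0]
wrist_force: [0.5, -0.7, -0.1]
width: 1.005
gripper_force: 0.0
```

Run:
```python
from h import *
rel([482,30.3,15],-22.4)
im=manip.snapshot("side"); print(proj("side",[482,30.3,54]),proj("side",manip.get_state()["ee_pos"]))
cv2.imwrite("pics/s2.png",cv2.resize(im[170:310,260:420,::-1],None,fx=4,fy=4,interpolation=cv2.INTER_CUBIC))
```

```text
t 1.95 pos [481.4  28.1 120.8] q [ 0.5   0.08 -0.63  1.96  0.05  1.12 -2.12] F [ 0.5 -0.7 -0.1] w 1.005 
 shift [-0.0002 -0.0023  0.1058] turn [ 0.0008  0.0013 -0.0007]
[332.23873641 250.26250877] [333.05148964 232.34817526]
```

View pics/s2.png

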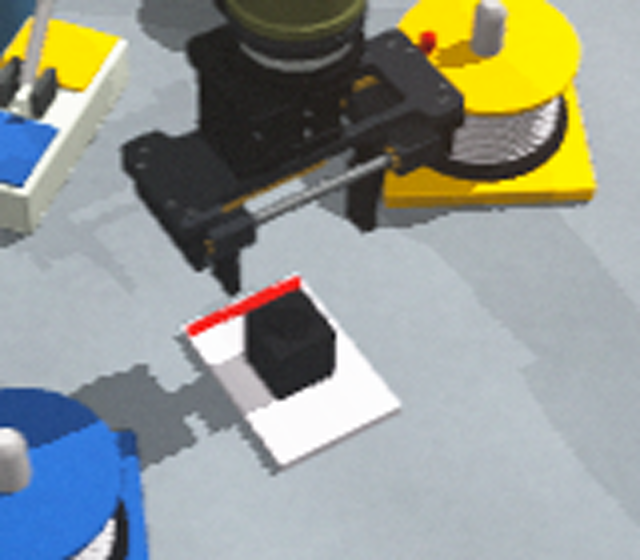

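The finger tips straddle the boss (midpoint at side px 334,234, as predicted), and the fingers close across the plate's y. I'll descend and grip.

>>> arm_command:
  moves: "1 0 -0.002 0.04 0 0 0; 1 0 -0.002 0.08 0 0 0; 1 0 -0.002 0.105 0 0 0; 1 0 -0.002 0.105 0 0 0; 0.2 0 -0.002 0.105 0 0 0; -1 0 -0.002 0.105 0 0 0; -1 0 -0.002 0.105 0 0 0; -1 0 -0.002 0.105 0 0 0; -1 0 -0.002 0.105 0 0 0; -1 0 -0.002 0.105 0 0 0; -1 0 -0.002 0.105 0 0 0; -1 0 -0.002 0.105 0 0 0"
  grip_force: 40

```text
clock: 3.2
ee_pos: [483.0, 30.2, 16.6]
orientation: [0.981, -0.195, 0.0, -0.0]
wrist_force: [0.3, 0.3, 2.0]
width: 0.5
gripper_force: 40.0
```

>>> arm_command:
  moves: "-1 0 0 -0.03 0 0 0; -1 0 0 -0.08 0 0 0; -1 0 0 -0.13 0 0 0; -1 0 0 -0.17 0 0 0; -1 0 0 -0.17 0 0 0; -1 0 0 -0.17 0 0 0"

```text
clock: 3.8
ee_pos: [482.2, 29.7, 185.8]
orientation: [0.981, -0.195, -0.0, 0.0]
wrist_force: [-0.6, 0.3, -5.0]
width: 0.505
gripper_force: 40.0
```

Run:
```python
from h import *
rel([502,-231,190],39.5)
```

```text
t 3.8 pos [482.2  29.7 185.8] q [ 0.52  0.01 -0.64  1.88  0.01  1.25 -2.08] F [-0.6  0.3 -5. ] w 0.505 
 shift [ 0.1182  0.2332 -0.004 ] turn [ 7.0000e-04  7.0000e-04 -1.0828e+00]
```

>>> arm_command:
  moves: "-1 0.013 0.026 -0.004 0 0 -0.1; -1 0.026 0.052 -0.004 0 0 -0.22; -1 0.039 0.078 -0.004 0 0 -0.34; -1 0.053 0.104 -0.004 0 0 -0.46; -1 0.066 0.13 -0.004 0 0 -0.58; -1 0.079 0.156 -0.004 0 0 -0.7; -1 0.092 0.182 -0.004 0 0 -0.82; -1 0.105 0.208 -0.004 0 0 -0.94; -1 0.118 0.233 -0.004 0 0 -1.04; -1 0.118 0.233 -0.004 0 0 -1.083; -1 0.118 0.233 -0.004 0 0 -1.083; -1 0.118 0.233 -0.004 0 0 -1.083"

```text
clock: 5.0
ee_pos: [501.3, -229.1, 187.8]
orientation: [0.941, 0.338, -0.001, -0.002]
wrist_force: [-0.1, 0.2, -4.4]
width: 0.503
gripper_force: 40.0
```

Run:
```python
from h import *
rel([502,-231,145],39.5)
im=manip.snapshot("side");t=manip.snapshot("top")
f=lambda a:cv2.resize(a[:,:,::-1],None,fx=4,fy=4,interpolation=cv2.INTER_CUBIC)
cv2.imwrite("pics/s3.png",np.hstack([f(im[110:230,330:430]),f(t[185:305,355:455])]))
```

```text
t 5.0 pos [ 501.3 -229.1  187.8] q [ 0.79  0.16 -0.45  1.73  0.07  1.27 -0.56] F [-0.1  0.2 -4.4] w 0.503 
 shift [-0.0006  0.0021  0.0428] turn [-0.0046  0.0013  0.0003]
```

View pics/s3.png

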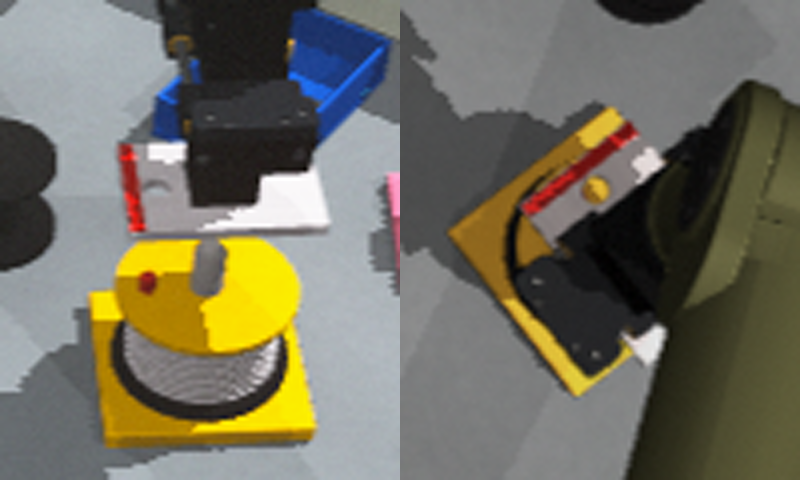

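Run:
```python
from h import *
s=manip.get_state();print(bp("top",403.75,232.5,s["ee_pos"][2]-8.6),s["ee_pos"])
print(bp("side",330+157/4,110+187/4,s["ee_pos"][2]-8.6))
print(bp("side",330+147/4,110+275/4,99),bp("top",399.2,233.9,99),bp("side",330+210/4,110+243/4,125))
```

```text
[ 532.57700135 -202.88443491  180.40133848] [ 501.96423703 -229.10534509  189.00133848]
[ 530.36986075 -201.60370922  180.40133848]
[ 533.37495738 -203.01484213   99.        ] [ 534.57574212 -205.01472833   99.        ] [ 501.92435776 -230.84192293  125.        ]
```

>>> arm_command:
  moves: "-1 0 0 0.01 0 0 0; -1 0 0 0.02 0 0 0; -1 0 0 0.03 0 0 0; -1 0 0 0.04 0 0 0; -1 0 0 0.04 0 0 0; -1 0 0 0.04 0 0 0"

```text
clock: 5.7
ee_pos: [502.3, -230.4, 149.9]
orientation: [0.941, 0.338, -0.0, -0.0]
wrist_force: [0.2, -0.4, -3.7]
width: 0.5
gripper_force: 40.0
```

Run:
```python
from h import *
rel([502,-231.2,101.6],39.5)
```

```text
t 5.7 pos [ 502.3 -230.4  149.9] q [ 0.78  0.19 -0.45  1.78  0.09  1.19 -0.57] F [ 0.2 -0.4 -3.7] w 0.5 
 shift [-0.0007  0.0005  0.0483] turn [-0.0006  0.0002  0.0004]
```

>>> arm_command:
  moves: "-1 -0.0005 0.0005 0.004 0 0 0; -1 -0.0005 0.0005 0.008 0 0 0; -1 -0.0005 0.0005 0.012 0 0 0; -1 -0.0005 0.0005 0.016 0 0 0; -1 -0.0005 0.0005 0.02 0 0 0; -1 -0.0005 0.0005 0.02 0 0 0; -1 -0.0005 0.0005 0.02 0 0 0"

```text
clock: 6.4
ee_pos: [502.3, -231.1, 130.2]
orientation: [0.941, 0.338, -0.0, -0.0]
wrist_force: [0.4, 1.2, -4.5]
width: 0.502
gripper_force: 40.0
```

>>> arm_command:
  moves: "-1 0 0 0.004 0 0 0; -1 0 0 0.008 0 0 0; -1 0 0 0.012 0 0 0; -1 0 0 0.015 0 0 0; -1 0 0 0.018 0 0 0; -1 0 0 0.018 0 0 0; -1 0 0 0.018 0 0 0"

```text
clock: 7.1
ee_pos: [502.4, -231.2, 112.3]
orientation: [0.941, 0.338, -0.0, 0.0]
wrist_force: [0.3, -0.0, -4.1]
width: 0.499
gripper_force: 40.0
```

Underside at about 96 mm with no contact force, so the pin is entering its hole.

>>> arm_command:
  moves: "-1 0 0 0.003 0 0 0; -1 0 0 0.006 0 0 0; -1 0 0 0.008 0 0 0; -1 0 0 0.009 0 0 0; -1 0 0 0.01 0 0 0; -1 0 0 0.0105 0 0 0; -1 0 0 0.0105 0 0 0; -1 0 0 0.0105 0 0 0"

```text
clock: 7.9
ee_pos: [502.4, -231.2, 101.9]
orientation: [0.941, 0.338, 0.0, 0.0]
wrist_force: [0.1, 0.5, -3.9]
width: 0.504
gripper_force: 40.0
```

>>> arm_command:
  moves: "-1 0 0 0.0005 0 0 0; -1 0 0 0.001 0 0 0; -1 0 0 0.001 0 0 0; -1 0 0 0.001 0 0 0"

```text
clock: 8.3
ee_pos: [502.5, -231.3, 101.6]
orientation: [0.941, 0.338, 0.0, 0.0]
wrist_force: [-3.3, 0.5, 4.7]
width: 0.501
gripper_force: 40.0
```

Now it's touching: the force changed sign at exactly the seated height. Release and retreat upward.

>>> arm_command:
  moves: "0.3 0 0 0 0 0 0; 1 0 0 0 0 0 0; 1 0 0 0 0 0 0; 1 0 0 0 0 0 0; 1 0 0 0 0 0 0; 1 0 0 -0.02 0 0 0; 1 0 0 -0.06 0 0 0; 1 0 0 -0.1 0 0 0; 1 0 0 -0.14 0 0 0; 1 -0.03 0 -0.16 0 0 0; 1 -0.06 0 -0.16 0 0 0; 1 -0.06 0 -0.16 0 0 0"

```text
clock: 9.5
ee_pos: [453.2, -273.6, 261.8]
orientation: [0.942, 0.335, -0.001, 0.002]
wrist_force: [-0.7, -0.1, -0.3]
width: 0.999
gripper_force: 0.0
```

Run:
```python
from h import *
rel([502,-231,101.6],39.5)
im=manip.snapshot("side");t=manip.snapshot("top")
f=lambda a:cv2.resize(a[:,:,::-1],None,fx=4,fy=4,interpolation=cv2.INTER_CUBIC)
cv2.imwrite("pics/s4.png",np.hstack([f(im[110:230,330:430]),f(t[185:305,355:455])]))
```

```text
t 9.5 pos [ 453.2 -273.6  261.8] q [ 0.87  0.06 -0.4   1.68  0.03  1.4  -0.42] F [-0.7 -0.1 -0.3] w 0.999 
 shift [ 0.0651 -0.0026  0.16  ] turn [ 0.0024  0.0025 -0.0064]
```

View pics/s4.png

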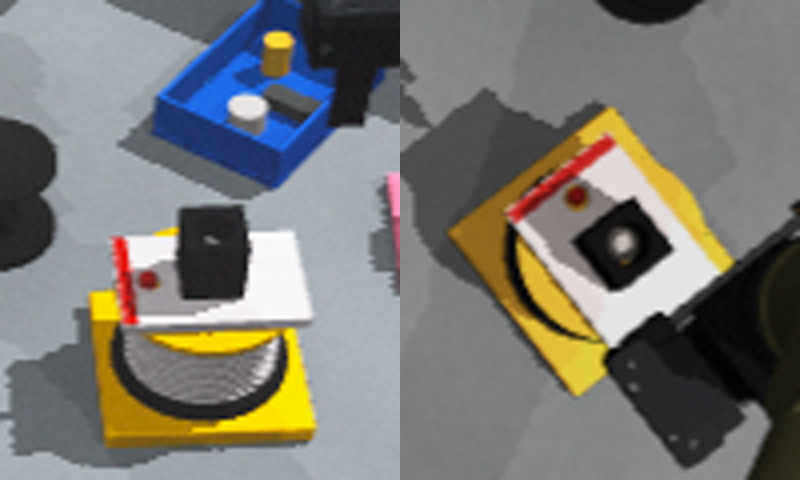

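The plate lies flat on the yellow spool. The spindle shows in the bore (top px 410.5,245.5), the red pin is centred in its hole (399,234), and the gripper is clear. I'll hand it in.

```bash
python3 -c "
from station import manip
print(manip.close_job())"
```

```text
the job is handed in; nothing more can be done
None
```

The selector leaned over yellow, so I fitted the locking plate on the yellow head's spool, seated flat with the red pin in its hole, let go of it, and handed the job in at about 9.6 s.

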